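# Eject a battery pack from the charging dock and catch it

## Robot

A 6-joint arm with a two-finger parallel gripper is mounted at the origin on the work surface. World frame = base frame: x ahead of the robot, y to its left, z up, the work surface at z = 0. Lengths are in m, angles in degrees, forces in N, time in s.
With the tool pointing down it reaches from about 0.375 to 0.9 m from the base axis. Payload 3.1 kg.
Tool frame: the origin (TCP) lies where the fingers leave the gripper's body, on its centre line; the fingertips stand bot.tips_ahead ahead of it and the grasp point (between the pads) lies 51 mm ahead of it (bot.tips_ahead is the distance from the TCP to the fingertips, in m); z points along the fingers, x is the direction in which the jaws open and shut, and the axes are right-handed (so a half turn about z gives the same grasp; the last joint's range is limited). The gripper opens to 87 mm and grips with 3 to 60 N. Pads are 19 mm wide; open, the fingers measure 117 mm over their backs; the gripper's body (75 mm by 190 mm) begins 51 mm behind the grasp point.
Start: joints at [-78.925, 30.224, 82.088, -0, 67.689, -10.227], TCP at [0.227, -0.582, 0.292] pointing down, gripper open.
Joint ranges: [-176.69, 176.69], [-43.24, 126.21], [12.49, 139.97], [-82, 262], [0, 151.66], [-163.58, 163.58]. Speed limits (degrees/s): [159.86, 159.86, 180, 180, 180, 180].

## Interface

Orientations are given as a 3x3 rotation matrix whose columns are the frame's x, y, z axes.
In Python, from rig import bot, vision, nets gives the robot as it stands.
- The arm moves only by the tool play_rows, never from a script. Its argument "series" is a list of rows, each an object of numbers: "tx", "ty", "tz": the shift along the world's x, y, z as a fraction of full scale; "turn": the turn about the world's z as a fraction of full scale. A call has 1 to 10 rows; each row shifts and turns the commanded pose from where the row before left it; what a row does not reach is not made up. Full scale, the value 1, is 0.8 m for a shift and 60 degrees for a turn. A row lasts 1/10 s, in which the tool goes at most 50 mm and 8.59 degrees, less where a joint would pass 70% of its speed; a pose out of reach is approached as far as the arm can. A call with a number of a shift or a turn outside -1 to 1 is refused whole. A call with a gripper value outside its range is refused whole. "gripper" is the opening, from 0 (shut) to 1 (fully open), set as the call begins (left out, the last holds). The fingers move at their own pace and stop on an object; the grip force is fixed at half the most. Time passes only in rows, so rows that do not move let the fingers close. It gives the time, the measured TCP pose, the force and the opening at its end, in the units of the state.
- bot.read_state(): the state, without advancing time (a new reading comes with each control period).
- vision.capture(name): name is "scene" or "top" or "wrist"; returns a dict with "pixels" (400x640x3 uint8, blue, green, red), "fx", "fy", "cx", "cy" (pixels), "extrinsics" (4x4, takes a point from camera to world coordinates). Camera axes: x right, y down, z forward; pixel columns grow to the right and rows downward; lengths in m; the calibration is good to about 2 mm. A picture is of the moment at which its call begins. There is no depth.
- bot.hand_in(): hands the job in, once; it reports no verdict.
Trained networks look in a picture, given as the dict that the camera call returned (one of the last four; its "shot" number tells which), for a name from the list of things; names that differ only in an ending like _2 or _b are one class to them, and where a whole thing is asked for, a point or a joint stands for the part that bears it (a point fixed in the world has none). Each returns a list of dicts, best first, with "confidence" (0 to 1); they miss things now and then, are a little off and sometimes report something else, mostly with a low value. They report only what shows in the picture. A call takes as long as a camera call. They do not tell look-alikes from the thing itself.
- nets.look_for(picture, query): "at" ([column, row] as shares, 0 to 1, of the picture: columns of its width, rows of its height, amid what is visible of it).
- nets.masks_of(picture, query): "region" (400x640 bool, what is visible of it) and "at" ([column, row] as shares, 0 to 1, of the picture: columns of its width, rows of its height, amid what is visible of it).
The state is a dict: "time_s": time; "joint_positions": joint angles; "qvel": joint speeds; "tau": joint torques, N m; "position": TCP position; "tcp_rot": TCP orientation; "force": force on the tool from outside, world axes, zero at the start; "moment": the same for the moment, N m; "opening": opening from 0.0 (shut) to 1.0 (fully open).
Only numpy, scipy, OpenCV 4.12 (cv2) and the standard library are available. Lean on these libraries where they do the work, as an engineer would, in place of code of your own. Each camera call takes 0.05 s, during which the arm holds its last target.

## Task

Eject the orange-labelled battery pack from the two-bay charging dock: press down the yellow key of its bay with one fingertip and, with the key still down, catch the pack on the other finger as the spring drives it out, so that it stops about two centimetres out of its bay and does not shoot off the dock. Finish while still holding it there with that finger, ready to be taken. Do not lift the pack, and leave the other pack, the other key and everything else on the bench alone.

Things in the scene. Friction and masses are not known exactly. Their poses are not given: they have to be found in the camera images.
- dock: Dark two-bay battery charging dock fixed to the bench, 197 mm deep (x), 232 mm wide (y), rear housing 50 mm high. Origin: centre of its underside (x from -102 to +95), z up. Its front looks along its own -x, roughly to the robot; packs come out along -x. Two open-topped bays side by side, centre lines at y = +42 mm (left) and -42 mm (right). Outer arms, 24 mm high, carry the keys forward to x = -102 mm (|y| 68 to 116 mm).
- key_left_top (a point): Centre of the top of the left (+y) bay's yellow eject key: cap 30 (x) by 28 mm (y), at x = -83, y = +95, z = 33 mm in the dock's frame when up: 53 mm beside its bay's centre line, 32 mm in front of the seated pack's front face. It goes straight down 7.5 mm against 4 to 6 N and springs back. It carries the catch: two teeth 5.5 mm high on the sill before the pack; 5 to 6 mm down frees the pack.
- key_right_top (a point): The same for the right (-y) bay: at x = -83 mm, y = -95 mm, z = 33 mm in the dock's frame when up.
- sill_left (a point): Middle of the front edge of the left bay's floor (sill), at x = -70, y = +42, z = 16 mm in the dock's frame. The bay is 52 to 55 mm wide inside, its side walls 36 mm high and nowhere forward of the sill edge. In front of it, between the two key arms (|y| under 68 mm), there is nothing above the bench: room for a finger.
- sill_right (a point): The same for the right (-y) bay: x = -70, y = -42, z = 16 mm in the dock's frame.
- key_left (a joint): How far the left key is pressed down, m: 0 up, 0.0075 fully down.
- key_right (a joint): How far the right key is pressed down, m: 0 up, 0.0075 fully down.
- orange_pack: The pack to eject: teal, orange label on top and front, 80 (x) by 50 (y) by 26 mm high, 0.15 kg, in either bay, its top 42 mm above the bench. Origin: centre of its underside; x runs from its front face to its rear, z up; the same yaw as the dock. A spring behind it pushes it along the dock's -x with 5.5 N (4 N when 58 mm out); freed, it comes out in about 0.1 s, and shoots off the dock if nothing stops it.
- orange_front (a point): Centre of the orange pack's front face (50 by 26 mm), 13 mm above its underside and 29 mm above the bench; seated it lies at x = -51 mm in the dock's frame.
- white_pack: The same pack with a white label, in the other bay, to be left there. Origin: centre of its underside; x runs from its front face to its rear, z up; the same yaw as the dock. 
- spare_pack: Loose spare pack of the same kind with a green label, lying on the bench right of the dock. Origin: centre of its underside.
- earplug_box: Small clear box of orange ear plugs, 62 by 42 by 24 mm, on the bench left of the dock. Origin: centre of its underside.
- patch_roll: Roll of paper patches, 56 mm across, 20 mm high, lying on the dock's rear housing. Origin: centre of its underside.
- pin_case: Open teal case of brass pins, base 105 by 140 by 32 mm, foam-lined lid standing about 130 mm high, far right on the bench. Origin: centre of its underside.
- timer: Black hand timer, 110 by 68 by 22 mm, lying left on the bench. Origin: centre of its underside.
- screwdriver: Red screwdriver lying on the bench between robot and dock, to the right. Origin: centre of its underside.
Not all that is in view belongs to the job. Leave any pink or purple look-alike of the orange_pack alone.

How it is judged:
By the outcome, as a careful person would: the job done as asked, in the order asked, and still so for the second after the job is handed in, while the arm keeps its last pose, push and grip.
It also fails if it takes over 27 s, if anything falls off the work surface, if the arm or the gripper's body presses on something with over 40 N, if the wrist force passes 120 N, or if a joint passes its speed limit or range.

## Working session

There is one attempt and no reset: what is moved stays moved. The work goes in short steps, Python scripts to look and compute and a tool call to move; the robot and the scene stay as the last step left them, time stands still between calls to the robot, and variables do not carry over. Pictures are saved under pics/ and viewed, and the job is handed in when it is done.

Besides the shell and the picture viewer there is one more tool, called after "Emit:" in YAML: its name, and indented under it one key for each argument. play_rows: Moves the arm, as the interface text tells. Shift numbers are shares of 0.8 m and turn numbers shares of 60 degrees, none past 1 either way. Its arguments: {"type":"object","properties":{"series":{"type":"array"},"gripper":{"type":"number"}},"required":["series"]}

```bash
ls; mkdir -p pics; python3 - <<'E'
from rig import bot,vision,nets
import cv2,numpy as np,pickle
print(bot.tips_ahead); s=bot.read_state(); print(s)
for n in ["scene","top"]:
    p=vision.capture(n); cv2.imwrite(f"pics/{n}0.png",p["pixels"]); print(n,p["fx"],p["fy"],p["cx"],p["cy"],np.round(p["extrinsics"],4).tolist())
    pickle.dump(p,open(f"{n}0.pkl","wb"))
    for q in ["dock","orange_pack","white_pack","orange_front","key_left_top","key_right_top","sill_left","sill_right"]:
        print(q,[(round(r["confidence"],2),round(r["at"][0]*640,1),round(r["at"][1]*400,1)) for r in nets.look_for(p,q)])
E
```

```text
pics
0.0697
{'time_s': 0.0, 'joint_positions': array([-7.89249731e+01,  3.02791438e+01,  8.21570617e+01,  3.62114003e-04,
        6.76895115e+01, -1.02273317e+01]), 'qvel': array([ 0.02185498, -0.03749707,  0.10480089, -0.01347104, -0.08254697,
       -0.01106379]), 'tau': array([ 3.34734877e-04, -4.40042746e+01, -1.76589131e+01,  6.33282680e-02,
        5.82038693e-02, -1.65160654e-04]), 'position': array([ 0.22696907, -0.58169743,  0.29126582]), 'tcp_rot': array([[ 3.63286892e-01, -9.31677230e-01, -4.15750155e-04],
       [-9.31674823e-01, -3.63286915e-01,  2.15443415e-03],
       [-2.15827383e-03, -3.95333734e-04, -9.99997593e-01]]), 'force': array([ 0.7962053 , -0.50697511,  0.34039758]), 'moment': array([-0.00915793, -0.04182411,  0.03842132]), 'opening': 1.0001712000267187}
scene 399.8296542879061 399.8296542879061 320.41819983597 200.78902798180596 [[0.89, 0.3671, -0.2703, 0.8905], [0.4559, -0.7149, 0.5301, -0.6349], [0.0014, -0.595, -0.8037, 0.9938], [0.0, 0.0, 0.0, 1.0]]
dock [(0.98, 336.3, 205.2)]
orange_pack [(0.58, 342.5, 180.3), (0.56, 327.2, 138.2), (0.56, 390.3, 137.3)]
white_pack [(0.92, 327.4, 198.1)]
orange_front [(0.9, 328.0, 135.2), (0.88, 389.4, 140.3), (0.75, 340.9, 180.5)]
key_left_top [(0.63, 336.8, 163.7)]
key_right_top [(0.42, 293.3, 198.0)]
sill_left [(0.68, 337.9, 198.2), (0.42, 294.7, 196.2)]
sill_right [(0.79, 337.5, 205.3)]
top 420.9212666927649 420.9212666927649 321.43611197253796 200.19628618504453 [[-0.0173, -0.9988, 0.0452, 0.499], [-0.9996, 0.0183, 0.0213, -0.0302], [-0.0221, -0.0448, -0.9988, 1.315], [0.0, 0.0, 0.0, 1.0]]
dock [(0.69, 310.7, 183.1), (0.66, 289.5, 188.6)]
orange_pack [(0.88, 292.3, 184.5), (0.81, 204.1, 168.5), (0.68, 237.6, 234.8), (0.19, 317.2, 193.7)]
white_pack [(0.85, 316.5, 191.5)]
orange_front [(0.9, 237.6, 230.9), (0.64, 206.4, 167.1)]
key_left_top []
key_right_top [(0.51, 326.2, 220.7)]
sill_left [(0.78, 310.4, 182.0)]
sill_right [(0.69, 313.1, 182.8)]
```

```bash
python3 - <<'E'
import cv2
a=cv2.imread("pics/scene0.png")[100:270,230:440]; cv2.imwrite("pics/s1.png",cv2.resize(a,None,fx=3.5,fy=3.5,interpolation=2))
a=cv2.imread("pics/top0.png")[120:260,180:380]; cv2.imwrite("pics/t1.png",cv2.resize(a,None,fx=4,fy=4,interpolation=2))
E
```

```text
(no output)
```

View pics/scene0.png

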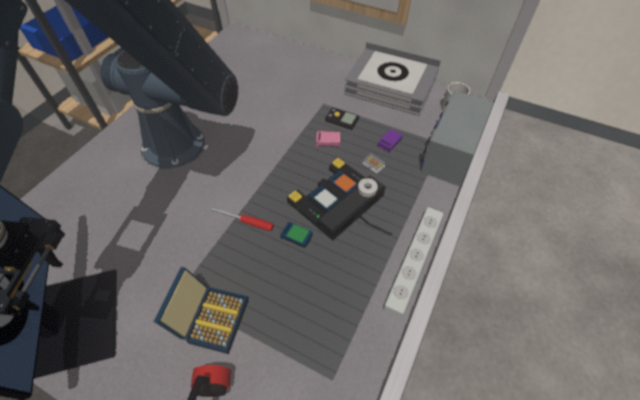

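View pics/top0.png

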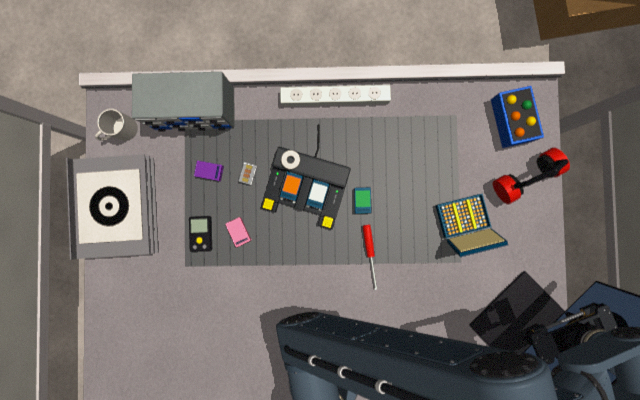

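```bash
sleep 1
```

```text
(no output)
```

View pics/s1.png

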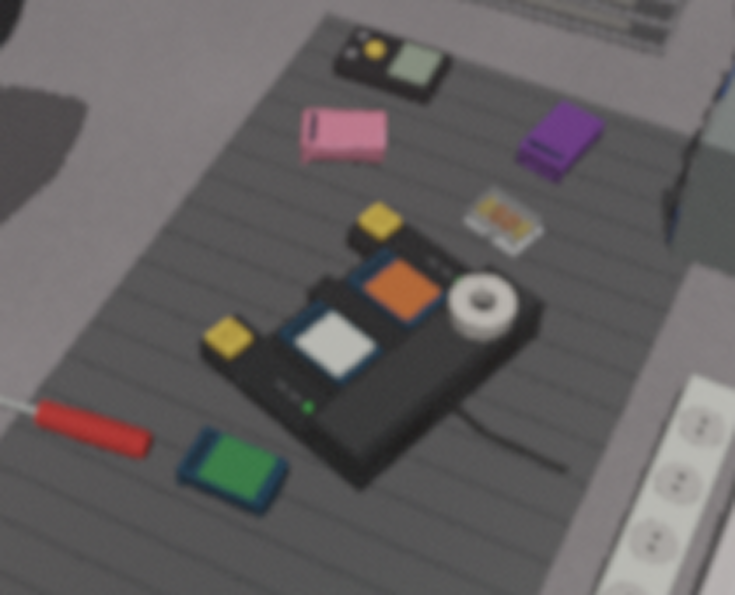

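View pics/t1.png

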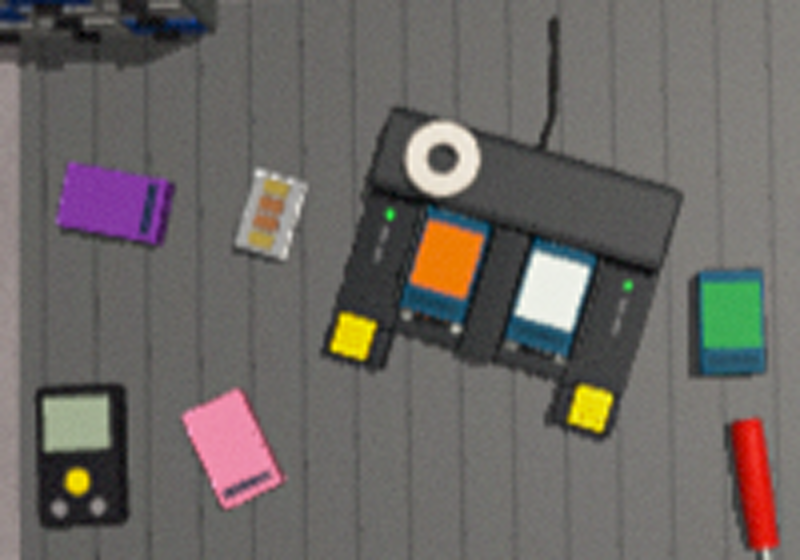

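The orange pack (teal body, orange label) sits in the left bay at top pixel (292,185), and its key is at about (268,204). The pink pack at (237,233) and the purple one at (208,171) are bare look-alikes on the bench. The white pack is at (317,192). Next I fit the dock pose from the yellow keys and the labels.

```bash
cat >h.py <<'E'
import cv2,numpy as np
from scipy.optimize import least_squares
def proj(p,X):
    E=np.asarray(p["extrinsics"]);c=(np.asarray(X)-E[:3,3])@E[:3,:3]
    return np.array([p["fx"]*c[...,0]/c[...,2]+p["cx"],p["fy"]*c[...,1]/c[...,2]+p["cy"]]).T
def ray(p,uv,z):
    E=np.asarray(p["extrinsics"]);d=E[:3,:3]@[(uv[0]-p["cx"])/p["fx"],(uv[1]-p["cy"])/p["fy"],1]
    return E[:3,3]+d*(z-E[2,3])/d[2]
def blobs(p,lo,hi,mn=15):
    h=cv2.cvtColor(p["pixels"],cv2.COLOR_BGR2HSV);m=cv2.inRange(h,lo,hi)
    n,l,s,c=cv2.connectedComponentsWithStats(m)
    return [(int(s[i,4]),np.round(c[i],1).tolist(),s[i,:4].tolist()) for i in range(1,n) if s[i,4]>=mn]
def d2w(pose,P):
    x,y,a=pose;P=np.asarray(P,float);c,s=np.cos(a),np.sin(a)
    return np.array([x+c*P[...,0]-s*P[...,1],y+s*P[...,0]+c*P[...,1],P[...,2]]).T
E
python3 - <<'E'
from h import *;import pickle
for n in["scene0","top0"]:
    p=pickle.load(open(n+".pkl","rb"))
    for nm,lo,hi in[("yel",(22,150,100),(34,255,255)),("or",(6,170,120),(18,255,255))]:
        for b in blobs(p,lo,hi): print(n,nm,b,ray(p,b[1],.030 if nm=="yel" else .042).round(4))
E
```

```text
scene0 yel (56, [338.1, 163.4], [333, 159, 11, 9]) [0.5487 0.1602 0.03  ]
scene0 yel (77, [295.3, 196.5], [290, 192, 12, 10]) [ 0.4914 -0.0196  0.03  ]
scene0 yel (127, [220.6, 308.9], [204, 304, 34, 11]) [ 0.4977 -0.4122  0.03  ]
scene0 yel (131, [213.6, 325.7], [196, 320, 35, 12]) [ 0.5075 -0.4549  0.03  ]
scene0 or (119, [344.7, 182.3], [337, 176, 16, 13]) [0.6044 0.0897 0.042 ]
top0 yel (71, [511.5, 99.0], [507, 95, 10, 9]) [ 0.8563 -0.5896  0.03  ]
top0 yel (72, [530.7, 120.6], [526, 116, 10, 10]) [ 0.7883 -0.6451  0.03  ]
top0 yel (104, [267.8, 203.4], [262, 198, 12, 12]) [0.5503 0.1618 0.03  ]
top0 yel (111, [471.0, 213.5], [466, 200, 11, 29]) [ 0.5085 -0.4551  0.03  ]
top0 yel (116, [456.8, 217.1], [452, 203, 11, 29]) [ 0.4984 -0.412   0.03  ]
top0 yel (103, [327.1, 221.4], [322, 216, 11, 12]) [ 0.4921 -0.0189  0.03  ]
top0 yel (38, [198.9, 239.8], [196, 237, 7, 7]) [0.4426 0.3747 0.03  ]
top0 or (63, [515.9, 115.1], [512, 111, 9, 9]) [ 0.8034 -0.5957  0.042 ]
top0 or (62, [519.8, 131.7], [516, 128, 9, 9]) [ 0.7526 -0.6055  0.042 ]
top0 or (224, [291.2, 184.4], [283, 176, 17, 18]) [0.6063 0.088  0.042 ]
```

Emit:
play_rows:
  series:
    - {"tx": 0.022, "ty": 0.05, "turn": 0.13}
    - {"tx": 0.022, "ty": 0.05, "turn": 0.13}
    - {"tx": 0.022, "ty": 0.05, "turn": 0.13}
    - {"tx": 0.022, "ty": 0.05, "turn": 0.13}
    - {"tx": 0.022, "ty": 0.05, "turn": 0.13}
    - {"tx": 0.022, "ty": 0.05, "turn": 0.13}
    - {"tx": 0.022, "ty": 0.05, "turn": 0.13}
    - {"tx": 0.022, "ty": 0.05, "turn": 0.13}
    - {"tx": 0.022, "ty": 0.05, "turn": 0.13}
    - {"tx": 0.022, "ty": 0.05, "turn": 0.13}
  gripper: 0.44

```text
invalid input
```

Emit:
play_rows:
  series:
    - {"tx": 0.022, "ty": 0.05, "turn": 0.13}
    - {"tx": 0.022, "ty": 0.05, "turn": 0.13}
    - {"tx": 0.022, "ty": 0.05, "turn": 0.13}
    - {"tx": 0.022, "ty": 0.05, "turn": 0.13}
    - {"tx": 0.022, "ty": 0.05, "turn": 0.13}
    - {"tx": 0.022, "ty": 0.05, "turn": 0.13}
    - {"tx": 0.022, "ty": 0.05, "turn": 0.13}
    - {"tx": 0.022, "ty": 0.05, "turn": 0.13}
    - {}
    - {}

```text
invalid input
```

```bash
python3 - <<'E'
from rig import bot,vision,nets
from h import *;import pickle
s=bot.read_state();R=s["tcp_rot"];print(s["position"],R.round(4).tolist(),np.degrees(np.arctan2(R[1,0],R[0,0])),s["opening"],s["force"],s["joint_positions"].round(1))
for n in["scene","top","wrist"]:
    p=vision.capture(n);pickle.dump(p,open(n+"1.pkl","wb"));cv2.imwrite(f"pics/{n}2.png",p["pixels"])
    for nm,lo,hi in[("yel",(22,150,100),(34,255,255)),("or",(6,170,120),(18,255,255))]:
        for b in blobs(p,lo,hi): print(n,nm,b,ray(p,b[1],.033 if nm=="yel" else .042).round(4))
E
```

```text
[ 0.22705712 -0.58228039  0.29228319] [[0.3632, -0.9317, 0.0], [-0.9317, -0.3632, -0.0001], [0.0001, 0.0, -1.0]] -68.70016934143263 0.9992906836877191 [ 0.96211002 -0.57988616  0.63994583] [-78.9  30.2  82.1  -0.   67.7 -10.2]
scene yel (57, [338.1, 163.5], [333, 160, 11, 8]) [0.5499 0.1573 0.033 ]
scene yel (74, [295.4, 196.5], [290, 192, 12, 10]) [ 0.4929 -0.0214  0.033 ]
scene yel (127, [220.2, 308.7], [204, 304, 34, 11]) [ 0.4977 -0.4129  0.033 ]
scene yel (130, [213.5, 325.7], [196, 320, 35, 12]) [ 0.5085 -0.4555  0.033 ]
scene or (119, [344.7, 182.4], [337, 176, 16, 14]) [0.6046 0.0893 0.042 ]
top yel (70, [511.6, 98.9], [507, 95, 10, 9]) [ 0.8558 -0.5886  0.033 ]
top yel (73, [530.8, 120.6], [526, 116, 10, 10]) [ 0.7877 -0.644   0.033 ]
top yel (104, [267.8, 203.4], [262, 198, 12, 12]) [0.5502 0.1613 0.033 ]
top yel (113, [470.9, 213.5], [466, 200, 11, 29]) [ 0.5085 -0.4538  0.033 ]
top yel (113, [456.8, 217.1], [452, 203, 11, 29]) [ 0.4984 -0.4112  0.033 ]
top yel (103, [327.1, 221.4], [322, 216, 11, 12]) [ 0.4921 -0.019   0.033 ]
top yel (38, [198.9, 239.8], [196, 237, 7, 7]) [0.4427 0.3738 0.033 ]
top or (63, [515.9, 115.1], [512, 111, 9, 9]) [ 0.8034 -0.5957  0.042 ]
top or (62, [519.8, 131.7], [516, 128, 9, 9]) [ 0.7526 -0.6055  0.042 ]
top or (225, [291.2, 184.3], [283, 175, 18, 19]) [0.6066 0.088  0.042 ]
```

View pics/wrist2.png

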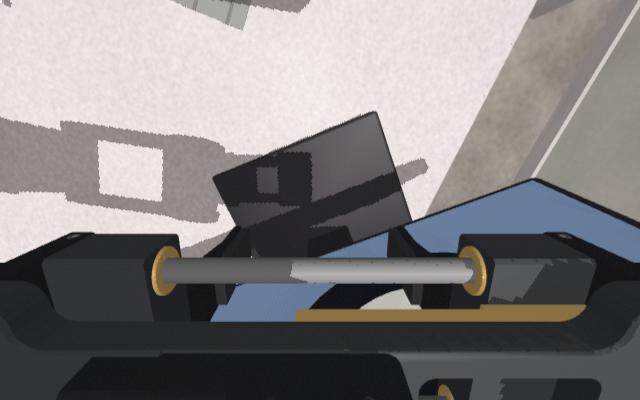

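The call was refused, so I try one row with every key given.

Emit:
play_rows:
  series:
    - {"tx": 0.022, "ty": 0.05, "tz": 0.0, "turn": 0.13}
  gripper: 0.44

```text
time_s: 1.15
position: [0.2433, -0.5468, 0.2925]
tcp_rot: [[0.486, -0.874, 0.0], [-0.874, -0.486, -0.007], [0.006, 0.003, -1.0]]
force: [1.3, -0.4, 0.1]
opening: 0.965
```

Emit:
play_rows:
  series:
    - {"tx": 0.022, "ty": 0.05, "tz": 0.0, "turn": 0.13}
    - {"tx": 0.022, "ty": 0.05, "tz": 0.0, "turn": 0.13}
    - {"tx": 0.022, "ty": 0.05, "tz": 0.0, "turn": 0.13}
    - {"tx": 0.022, "ty": 0.05, "tz": 0.0, "turn": 0.13}
    - {"tx": 0.022, "ty": 0.05, "tz": 0.0, "turn": 0.13}
    - {"tx": 0.022, "ty": 0.05, "tz": 0.0, "turn": 0.13}
    - {"tx": 0.022, "ty": 0.05, "tz": 0.0, "turn": 0.13}
    - {"tx": 0.022, "ty": 0.05, "tz": 0.0, "turn": 0.13}
    - {"tx": 0.022, "ty": 0.05, "tz": 0.0, "turn": 0.13}

```text
time_s: 2.05
position: [0.4036, -0.1808, 0.2926]
tcp_rot: [[0.986, 0.167, 0.001], [0.167, -0.986, -0.001], [0.001, 0.001, -1.0]]
force: [0.9, 0.3, 0.7]
opening: 0.444
```

Emit:
play_rows:
  series:
    - {"tx": 0.022, "ty": 0.05, "tz": 0.0, "turn": 0.13}
    - {"tx": 0.022, "ty": 0.05, "tz": 0.0, "turn": 0.13}
    - {"tx": 0.022, "ty": 0.05, "tz": 0.0, "turn": 0.13}
    - {"tx": 0.022, "ty": 0.05, "tz": 0.0, "turn": 0.13}
    - {"tx": 0.022, "ty": 0.05, "tz": 0.0, "turn": 0.13}
    - {"tx": 0.022, "ty": 0.05, "tz": 0.0, "turn": 0.13}
    - {"tx": 0.022, "ty": 0.05, "tz": 0.0, "turn": 0.13}
    - {"tx": 0.022, "ty": 0.05, "tz": 0.0, "turn": 0.13}
    - {"tx": 0.0, "ty": 0.0, "tz": 0.0, "turn": 0.0}
    - {"tx": 0.0, "ty": 0.0, "tz": 0.0, "turn": 0.0}

```text
time_s: 3.05
position: [0.5437, 0.1385, 0.292]
tcp_rot: [[0.313, 0.95, -0.001], [0.95, -0.313, -0.001], [-0.001, -0.0, -1.0]]
force: [-0.2, -0.4, -0.5]
opening: 0.441
```

```bash
python3 - <<'E'
from rig import bot,vision,nets
from h import *;import pickle
s=bot.read_state();R=s["tcp_rot"];print(s["time_s"],s["position"],R.round(4).tolist(),np.degrees(np.arctan2(R[1,0],R[0,0])),s["opening"],s["force"],s["joint_positions"].round(1))
for n in["wrist"]:
    p=vision.capture(n);pickle.dump(p,open(n+"1.pkl","wb"));cv2.imwrite(f"pics/{n}3.png",p["pixels"]);print(np.array(p["extrinsics"]).round(4).tolist())
    for nm,lo,hi in[("yel",(22,150,100),(34,255,255)),("or",(6,170,120),(18,255,255))]:
        for b in blobs(p,lo,hi): print(n,nm,b,ray(p,b[1],.033 if nm=="yel" else .042).round(4))
E
```

```text
3.05 [0.5436578  0.13846836 0.29198718] [[0.3127, 0.9499, -0.0006], [0.9499, -0.3127, -0.0006], [-0.0007, -0.0004, -1.0]] 71.77885399169168 0.4410146642269576 [-0.16681977 -0.43680929 -0.45183223] [  2.9  25.3  91.4  -0.   63.3 -68.9]
[[0.313, 0.9139, 0.2586, 0.472], [0.9498, -0.3009, -0.0862, 0.1625], [-0.001, 0.2726, -0.9621, 0.3849], [0.0, 0.0, 0.0, 1.0]]
wrist yel (25, [481.3, 35.2], [479, 26, 9, 16]) [0.443  0.3645 0.033 ]
wrist yel (94, [197.2, 174.5], [179, 167, 25, 24]) [ 0.4882 -0.0071  0.033 ]
wrist yel (50, [339.9, 168.0], [327, 166, 22, 13]) [0.5374 0.1692 0.033 ]
wrist yel (134, [306.9, 248.4], [293, 240, 21, 14]) [0.6304 0.0929 0.033 ]
wrist or (30, [296.5, 202.0], [282, 202, 30, 1]) [0.5604 0.1031 0.042 ]
```

View pics/wrist3.png

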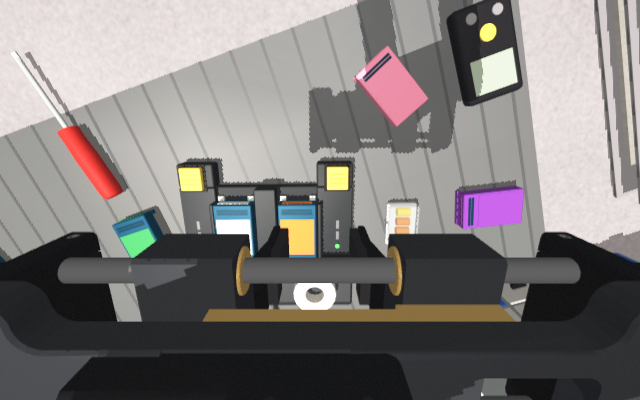

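```bash
python3 - <<'E'
from h import *;import pickle
P={n:pickle.load(open(n+".pkl","rb")) for n in["scene0","top0","wrist1"]}
obs={"scene0":[(338.1,163.4),(295.3,196.5)],"top0":[(267.8,203.4),(327.1,221.4)]}
p=P["wrist1"];h=cv2.cvtColor(p["pixels"],cv2.COLOR_BGR2HSV);m=cv2.inRange(h,(18,60,120),(38,255,255));m[:155]=0;m[200:]=0
n,l,s,c=cv2.connectedComponentsWithStats(m)
bl=[(s[i].tolist(),c[i].round(1).tolist()) for i in range(1,n) if s[i,4]>40];print(bl)
bl=sorted(bl,key=lambda b:-b[0][4])[:2]; bl.sort(key=lambda b:-b[1][0])
obs["wrist1"]=[b[1] for b in bl]
K=[[-.083,.095,.033],[-.083,-.095,.033]]
def fit(ns):
    f=lambda q:np.concatenate([((proj(P[n],d2w(q,K))-np.array(obs[n]))*( [.8/ P[n]["fx"]*1,.8/P[n]["fx"]][0] if n!="wrist1" else .37/P[n]["fx"])).ravel() for n in ns])*1000
    r=least_squares(f,[.6,.046,-.31]);print(ns,r.x[:2].round(4),np.degrees(r.x[2]).round(2),r.fun.round(1));return r.x
for ns in(["top0"],["scene0"],["wrist1"],["top0","scene0"],["top0","scene0","wrist1"]):q=fit(ns)
np.save("pose.npy",q)
im=cv2.resize(p["pixels"][130:280,130:430],None,fx=2.6,fy=2.6,interpolation=cv2.INTER_CUBIC)
def dr(pts,col):
    u=((proj(p,d2w(q,pts))-[130,130]+.5)*2.6).astype(int);cv2.polylines(im,[u.reshape(-1,1,2)],True,col,1)
for sg in(1,-1):
    y=sg*.095;dr([[-.098,y-.014,.033],[-.068,y-.014,.033],[-.068,y+.014,.033],[-.098,y+.014,.033]],(0,0,255))
    y=sg*.042;dr([[-.051,y-.025,.042],[-.051,y+.025,.042],[-.051,y+.025,.016],[-.051,y-.025,.016]],(255,0,255))
    dr([[-.102,sg*.068,.024],[-.102,sg*.116,.024]],(0,255,0))
cv2.imwrite("pics/w4.png",im)
E
```

```text
[([178, 167, 26, 25, 585], [190.7, 178.9]), ([326, 166, 23, 25, 552], [337.0, 177.8])]
['top0'] [0.6002 0.0457] -17.86 [-0.2 -0.1  0.2  0.1]
['scene0'] [0.6003 0.0433] -17.51 [ 0.3 -0.5 -0.3  0.4]
['wrist1'] [0.5987 0.0468] -17.76 [ 0.8  0.  -0.8  0.1]
['top0', 'scene0'] [0.6001 0.0447] -17.69 [ 0.5  0.2  1.  -0.   0.8 -1.1  0.  -0.6]
['top0', 'scene0', 'wrist1'] [0.5993 0.0461] -17.71 [-0.3  0.7  0.2  0.5  0.7 -1.8 -0.1 -1.4  0.1  0.7 -1.4  1. ]
```

View pics/w4.png

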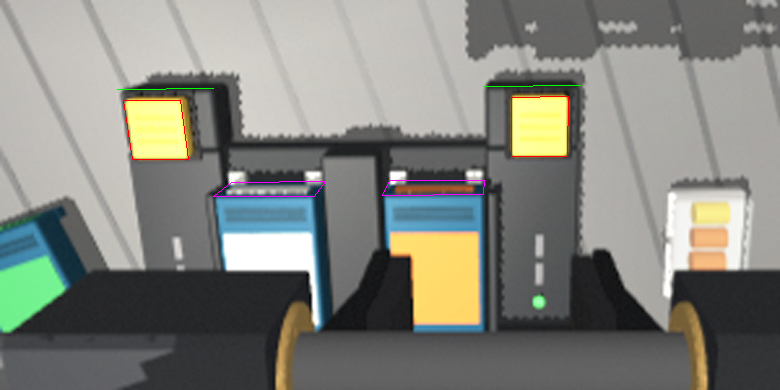

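The overlay matches the picture: keys, front faces and arm fronts all line up. The dock is at (0.5993, 0.0461) with yaw -17.7°. I'll align the tool and descend to a hover with the tips at about 45 mm.

Emit:
play_rows:
  series:
    - {"tx": 0.0, "ty": -0.0035, "tz": -0.04, "turn": 0.0085}
    - {"tx": 0.0, "ty": 0.0, "tz": -0.05, "turn": 0.0}
    - {"tx": 0.0, "ty": 0.0, "tz": -0.05, "turn": 0.0}
    - {"tx": 0.0, "ty": 0.0, "tz": -0.05, "turn": 0.0}
    - {"tx": 0.0, "ty": 0.0, "tz": -0.03, "turn": 0.0}
    - {"tx": 0.0, "ty": 0.0, "tz": 0.0, "turn": 0.0}
    - {"tx": 0.0, "ty": 0.0, "tz": 0.0, "turn": 0.0}
    - {"tx": 0.0, "ty": 0.0, "tz": 0.0, "turn": 0.0}
  gripper: 0.44

```text
time_s: 3.9
position: [0.5449, 0.1342, 0.118]
tcp_rot: [[0.307, 0.952, 0.003], [0.952, -0.307, 0.0], [0.001, 0.003, -1.0]]
force: [-0.6, 0.7, 0.6]
opening: 0.443
```

```bash
python3 - <<'E'
from rig import bot,vision,nets
from h import *;import pickle
s=bot.read_state();R=s["tcp_rot"];print(s["time_s"],s["position"],np.degrees(np.arctan2(R[1,0],R[0,0])),s["opening"],s["force"])
q=np.load("pose.npy");a=q[2];d=s["position"][:2]-q[:2];print("dock",np.cos(a)*d[0]+np.sin(a)*d[1],-np.sin(a)*d[0]+np.cos(a)*d[1],"tip z",s["position"][2]-bot.tips_ahead)
for n in["wrist","scene","top"]:
    p=vision.capture(n)
    c=p["pixels"]
    if n=="scene":c=cv2.resize(c[110:250,250:430],None,fx=4,fy=4,interpolation=2)
    if n=="top":c=cv2.resize(c[130:250,230:370],None,fx=5,fy=5,interpolation=2)
    cv2.imwrite(f"pics/{n}5.png",c)
E
```

```text
3.9 [0.54493734 0.13424485 0.11796419] 72.13465679907294 0.4428246512126417 [-0.58729267  0.70442596  0.63792249]
dock -0.07857491151361166 0.0674926829095449 tip z 0.048264193908147054
```

View pics/wrist5.png

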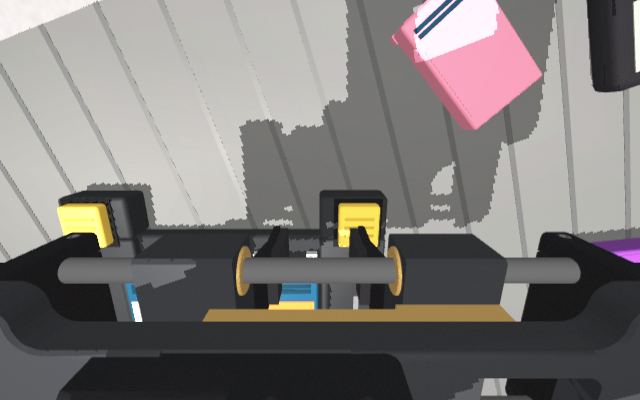

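View pics/scene5.png

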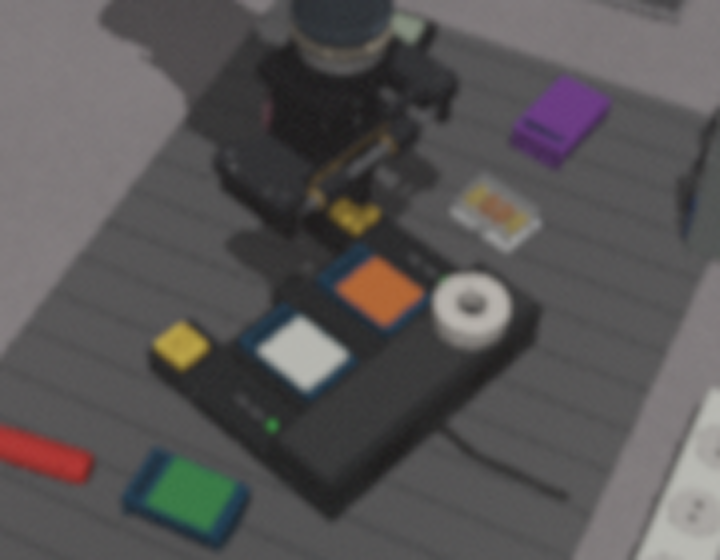

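View pics/top5.png

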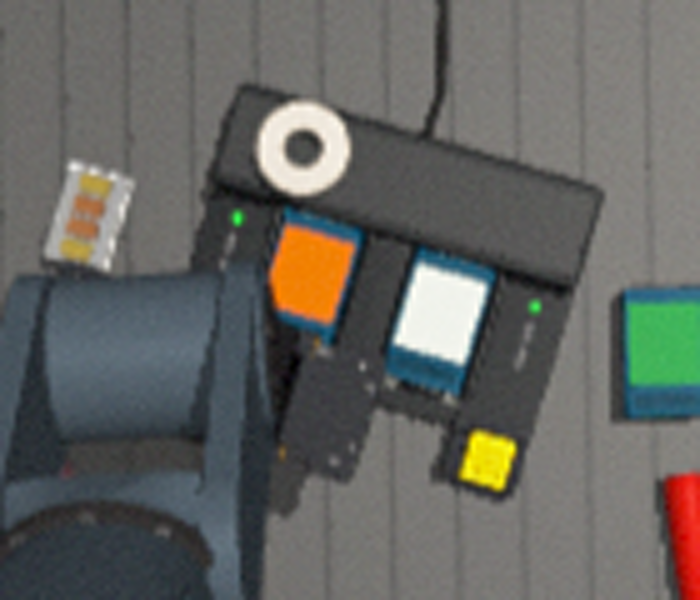

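```bash
python3 - <<'E'
from rig import bot,vision
from h import *
s=bot.read_state();R=s["tcp_rot"];t=s["position"]
p=vision.capture("wrist");q=np.load("pose.npy")
k=7;x0,y0=240,190
im=cv2.resize(p["pixels"][y0:y0+75,x0:x0+113],None,fx=k,fy=k,interpolation=2)
def dr(W,col):
    u=((proj(p,W)-[x0,y0]+.5)*k).astype(int);cv2.polylines(im,[u.reshape(-1,1,2)],True,col,1)
o=s["opening"]*.087/2
for sg in(1,-1):
  for dep,col in((.0697,(0,0,255)),(.05,(255,0,255))):
    L=np.array([[sg*o,-.0095,dep],[sg*(o+.015),-.0095,dep],[sg*(o+.015),.0095,dep],[sg*o,.0095,dep]])
    dr(t+L@R.T,col)
y=.095;dr(d2w(q,[[-.098,y-.014,.033],[-.068,y-.014,.033],[-.068,y+.014,.033],[-.098,y+.014,.033]]),(0,255,0))
y=.042;dr(d2w(q,[[-.051,y-.025,.042],[-.051,y+.025,.042],[-.051,y+.025,.016],[-.051,y-.025,.016]]),(0,255,0))
cv2.imwrite("pics/w6.png",im)
E
```

```text
(no output)
```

View pics/w6.png

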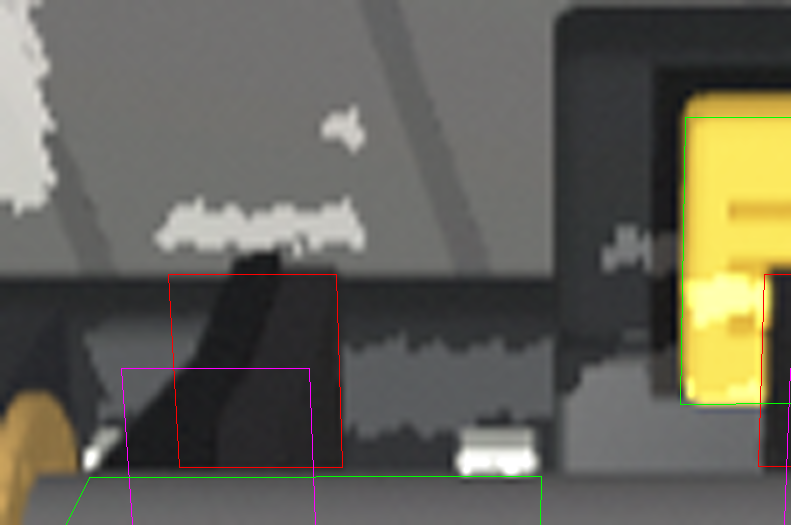

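Emit:
play_rows:
  series:
    - {"tx": -0.0032, "ty": 0.0024, "tz": 0.0, "turn": 0.0025}
    - {"tx": 0.0, "ty": 0.0, "tz": -0.008, "turn": 0.0}
    - {"tx": 0.0, "ty": 0.0, "tz": -0.006, "turn": 0.0}
    - {"tx": 0.0, "ty": 0.0, "tz": 0.0, "turn": 0.0}
    - {"tx": 0.0, "ty": 0.0, "tz": 0.0, "turn": 0.0}
    - {"tx": 0.0, "ty": 0.0, "tz": 0.0, "turn": 0.0}
  gripper: 0.5

```text
time_s: 4.7
position: [0.5414, 0.1369, 0.1049]
tcp_rot: [[0.303, 0.953, -0.0], [0.953, -0.303, -0.0], [-0.0, -0.0, -1.0]]
force: [0.1, -0.2, 0.5]
opening: 0.497
```

```bash
cat > m.py <<'E'
from rig import bot,vision
from h import *
s=bot.read_state();R=s["tcp_rot"];t=s["position"];q=np.load("pose.npy");a=q[2];d=t[:2]-q[:2]
print(s["time_s"],"dock",(np.cos(a)*d[0]+np.sin(a)*d[1]).round(4),(-np.sin(a)*d[0]+np.cos(a)*d[1]).round(4),"tip z",(t[2]-bot.tips_ahead).round(4),"yaw",np.degrees(np.arctan2(R[1,0],R[0,0])).round(2),s["opening"],s["force"].round(2),R[:,2].round(4))
E
cat > w.py <<'E'
import sys
from m import *
p=vision.capture("wrist")
k=6;x0,y0=240,180
im=cv2.resize(p["pixels"][y0:y0+90,x0:x0+133],None,fx=k,fy=k,interpolation=2)
def dr(W,col):
    u=((proj(p,W)-[x0,y0]+.5)*k).astype(int);cv2.polylines(im,[u.reshape(-1,1,2)],True,col,1)
o=s["opening"]*.087/2
for sg in(1,-1):
    L=np.array([[sg*o,-.0095,.0697],[sg*(o+.009),-.0095,.0697],[sg*(o+.009),.0095,.0697],[sg*o,.0095,.0697]])
    dr(t+L@R.T,(0,0,255))
y=.095;dr(d2w(q,[[-.098,y-.014,.033],[-.068,y-.014,.033],[-.068,y+.014,.033],[-.098,y+.014,.033]]),(0,255,0))
y=.042;dr(d2w(q,[[-.051,y-.025,.042],[-.051,y+.025,.042],[-.051,y+.025,.016],[-.051,y-.025,.016]]),(0,255,0))
dr(d2w(q,[[-.071,y-.025,.042],[-.071,y+.025,.042]]),(255,255,0))
cv2.imwrite(sys.argv[1],im)
E
python3 w.py pics/w7.png
```

```text
4.7 dock -0.0828 0.0689 tip z 0.0352 yaw 72.36 0.4974234488761483 [ 0.09 -0.22  0.53] [-2.e-04 -0.e+00 -1.e+00]
```

View pics/w7.png

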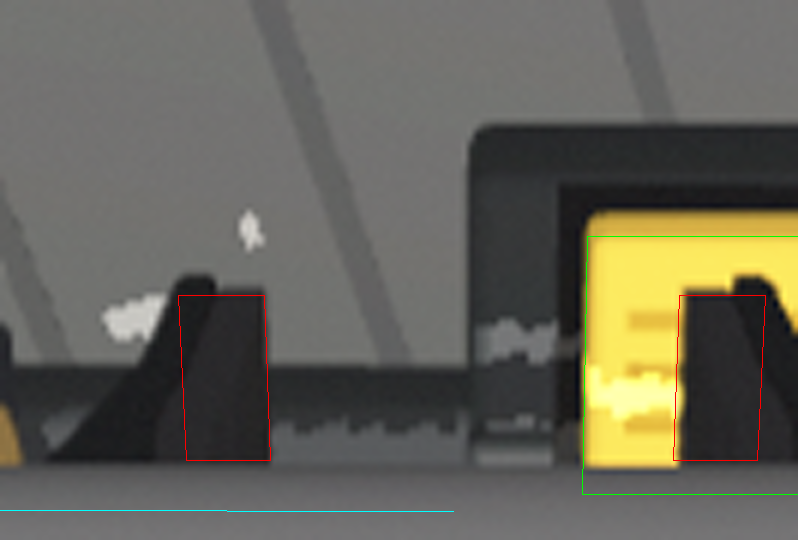

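Emit:
play_rows:
  series:
    - {"tx": 0.0012, "ty": -0.0004, "tz": 0.0, "turn": 0.0}
    - {"tx": 0.0, "ty": 0.0, "tz": -0.004, "turn": 0.0}
    - {"tx": 0.0, "ty": 0.0, "tz": -0.004, "turn": 0.0}
    - {"tx": 0.0, "ty": 0.0, "tz": -0.0038, "turn": 0.0}
    - {"tx": 0.0, "ty": 0.0, "tz": 0.0, "turn": 0.0}
    - {"tx": 0.0, "ty": 0.0, "tz": 0.0, "turn": 0.0}
    - {"tx": 0.0, "ty": 0.0, "tz": 0.0, "turn": 0.0}

```text
time_s: 5.45
position: [0.542, 0.1367, 0.0956]
tcp_rot: [[0.304, 0.953, -0.001], [0.953, -0.304, 0.0], [0.0, -0.001, -1.0]]
force: [-0.9, 1.1, 4.1]
opening: 0.502
```

```bash
python3 w.py pics/w8.png; python3 - <<'E'
from m import *
for n in["scene","top"]:
    p=vision.capture(n)
    c=p["pixels"]
    if n=="scene":c=cv2.resize(c[110:250,250:430],None,fx=4,fy=4,interpolation=2)
    if n=="top":c=cv2.resize(c[130:250,230:370],None,fx=5,fy=5,interpolation=2)
    cv2.imwrite(f"pics/{n}8.png",c)
    for b in blobs(p,(6,170,120),(18,255,255),80): 
        w=ray(p,b[1],.042);d=w[:2]-q[:2];print(n,b,"dock",(np.cos(a)*d[0]+np.sin(a)*d[1]).round(4),(-np.sin(a)*d[0]+np.cos(a)*d[1]).round(4))
E
```

```text
5.45 dock -0.0821 0.0689 tip z 0.0259 yaw 72.32 0.5022763854993234 [-0.93  1.1   4.1 ] [-5.e-04  4.e-04 -1.e+00]
5.5 dock -0.0821 0.0689 tip z 0.0259 yaw 72.33 0.5022805976411298 [-0.1   1.08  4.17] [-6.e-04  4.e-04 -1.e+00]
scene (126, [339.8, 178.4], [332, 172, 16, 14]) dock -0.0296 0.0438
top (172, [290.3, 189.5], [284, 182, 15, 17]) dock -0.0217 0.0402
```

View pics/w8.png

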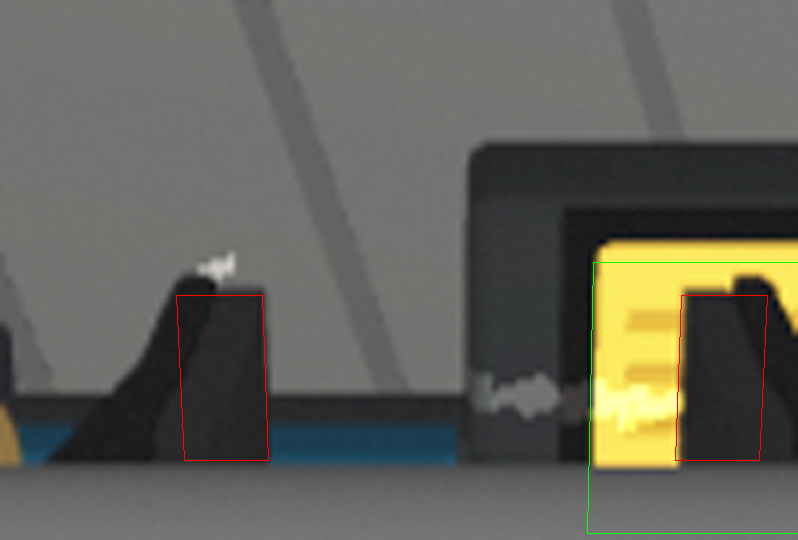

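View pics/top8.png

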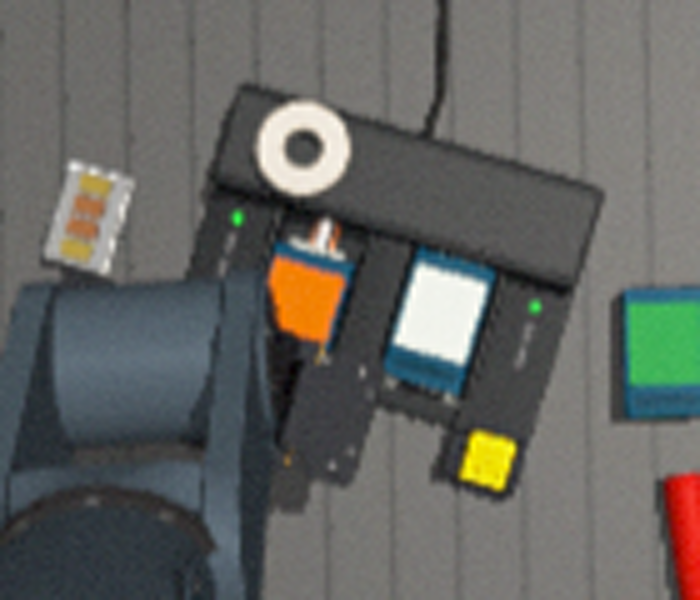

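View pics/scene8.png

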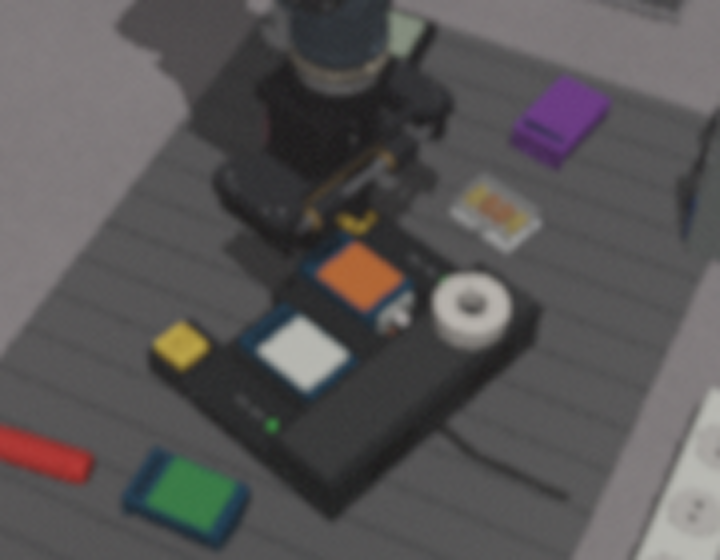

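Emit:
play_rows:
  series:
    - {"tx": 0.0, "ty": 0.0, "tz": 0.0, "turn": 0.0}
    - {"tx": 0.0, "ty": 0.0, "tz": 0.0, "turn": 0.0}
    - {"tx": 0.0, "ty": 0.0, "tz": 0.0, "turn": 0.0}
    - {"tx": 0.0, "ty": 0.0, "tz": 0.0, "turn": 0.0}

```text
time_s: 6.0
position: [0.542, 0.1367, 0.0956]
tcp_rot: [[0.303, 0.953, -0.001], [0.953, -0.303, 0.0], [-0.0, -0.001, -1.0]]
force: [-1.0, 2.4, 5.2]
opening: 0.501
```

```bash
python3 - <<'E'
from m import *
for i in range(3): print(bot.read_state()["force"].round(2))
p=vision.capture("scene")
for b in blobs(p,(6,170,120),(18,255,255),80): 
    w=ray(p,b[1],.042);d=w[:2]-q[:2];print(b[:2],"dock",(np.cos(a)*d[0]+np.sin(a)*d[1]).round(4))
p=vision.capture("wrist")
col=p["pixels"][235:262,295].astype(int);print([(235+i,c.tolist()) for i,c in enumerate(col)])
for x in(-.066,-.069,-.071,-.073,-.076):print(x,proj(p,d2w(q,[[x,.055,.042]])).round(1), proj(p,d2w(q,[[x,.055,.016]])).round(1))
k=12;c=p["pixels"][236:262,268:332];cv2.imwrite("pics/w9.png",cv2.resize(c,None,fx=k,fy=k,interpolation=2))
print(bot.read_state()["force"].round(2),bot.read_state()["position"])
E
```

```text
6.0 dock -0.0821 0.0689 tip z 0.0259 yaw 72.36 0.5010331633532531 [-0.99  2.4   5.22] [-6.e-04  2.e-04 -1.e+00]
[-0.99  2.4   5.22]
[-0.99  2.4   5.22]
[-0.99  2.4   5.22]
(130, [339.7, 178.5]) dock -0.0295
[(235, [112, 115, 114]), (236, [113, 115, 115]), (237, [112, 115, 114]), (238, [112, 114, 113]), (239, [111, 114, 113]), (240, [113, 115, 113]), (241, [112, 115, 115]), (242, [112, 115, 115]), (243, [112, 115, 115]), (244, [102, 105, 103]), (245, [72, 73, 72]), (246, [40, 39, 38]), (247, [43, 41, 39]), (248, [42, 41, 38]), (249, [45, 44, 43]), (250, [54, 46, 37]), (251, [73, 58, 31]), (252, [79, 61, 26]), (253, [81, 62, 27]), (254, [80, 62, 26]), (255, [87, 67, 28]), (256, [93, 73, 28]), (257, [86, 75, 59]), (258, [83, 81, 82]), (259, [91, 89, 90]), (260, [96, 95, 97]), (261, [100, 98, 98])]
-0.066 [[294.7 279. ]] [[297.8 258.1]]
-0.069 [[294.6 274.6]] [[297.8 254.1]]
-0.071 [[294.5 271.6]] [[297.7 251.4]]
-0.073 [[294.4 268.5]] [[297.6 248.8]]
-0.076 [[294.3 264. ]] [[297.6 244.7]]
[-2.34  2.41  5.79] [0.54204124 0.13665736 0.09558755]
```

View pics/w9.png

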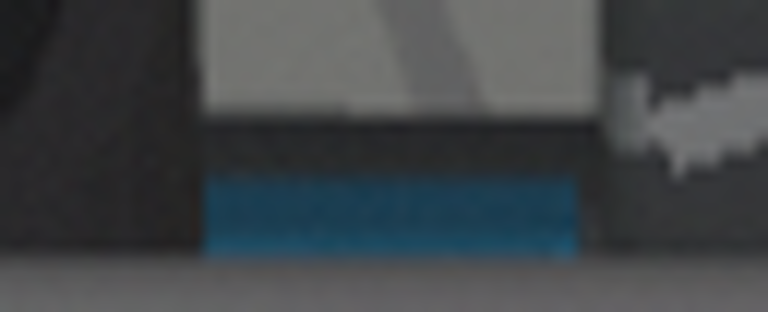

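Checks pass: the pack's front edge is at dock x ≈ -72 mm, about 21 mm out and level with the finger's rear face. The force reads about 3 N along the dock's -x and 5 N from the key. I'm handing in.

```bash
python3 -c "
from rig import bot
print(bot.hand_in())"
```

```text
the job is handed in; nothing more can be done
None
```

The orange-labelled pack in the left bay is ejected and held about 21 mm out, and I have handed the job in. One fingertip is keeping its key down and the other is holding the pack's front face.

- **Pack position:** the wrist view puts the front face at dock x ≈ -72 mm, which is about 20.8 mm out. The label's shift in the scene view gives about 21 mm. The pack stayed put over the roughly 0.5 s that I watched it.
- **Key:** the tip height of 25.9 mm means the key is about 7.1 mm down. The last readings showed 5 to 6 N of upward force on it.
- **Contact with the pack:** about 3 N pushes on the finger along the ejection direction. That is less than the spring's nominal 5 N or so. I put the gap down to friction in the bay and at the key, but did not test that.
- **The rest of the bench:** the white pack and the right key look unmoved in the last pictures, as do the paper roll and the ear-plug box. I did not measure them separately.
- **Refused calls:** my first two move calls were rejected because some rows left out keys, so the arm did not move on those. The last reading before handing in was about 6 s on the clock, against the 27 s limit.

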